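# Clear the tube bench: hang the sleeves, tip the offcuts

## Task

Clear the bench after the tube cutting. Hang every square sleeve on the peg rack, one to a peg, slid back so that the tip of the peg shows in front of it; lift the handle of the hinged tray so that all the offcuts slide into the scrap box, and lay the tray back down level. Do the two jobs in either order, and leave the hammer, the can and the brush where they are.

Things in the scene. Friction and masses are not known exactly. Their poses are not given: they have to be found in the camera images.
- rack: Fixed grey peg rack: a level rail 400 mm long on two posts (its top 175 mm above the bench) with four round steel pegs in a row, 95 mm apart. Origin on the bench under the middle of the rail's front face; -x points out of that face (towards the robot side), y along the rail, z up.
- peg1 (a point): Root of peg 1, on the rail's front face, -142.5 mm along the rack's y, 155 mm above the bench; axes as the rack's. The peg is 14 mm thick with a round end, sticks out 98 mm along -x and rises 10 degrees towards its tip (tip's height about 172 mm).
- peg2 (a point): Root of peg 2, on the rail's front face, -47.5 mm along the rack's y, 155 mm above the bench; axes as the rack's. The peg is 14 mm thick with a round end, sticks out 98 mm along -x and rises 10 degrees towards its tip (tip's height about 172 mm).
- peg3 (a point): Root of peg 3, on the rail's front face, +47.5 mm along the rack's y, 155 mm above the bench; axes as the rack's. The peg is 14 mm thick with a round end, sticks out 98 mm along -x and rises 10 degrees towards its tip (tip's height about 172 mm).
- peg4 (a point): Root of peg 4, on the rail's front face, +142.5 mm along the rack's y, 155 mm above the bench; axes as the rack's. The peg is 14 mm thick with a round end, sticks out 98 mm along -x and rises 10 degrees towards its tip (tip's height about 172 mm).
- sleeve1: Finished sleeve: a piece of plain square steel tube, 45 x 45 mm outside, 38 x 38 mm inside, 65 mm long, about 0.3 kg, open at both ends, lying on the bench. Origin at its centre; x runs along the bore (both ends alike). Three or four sleeves are present.
- sleeve2: Finished sleeve: a piece of plain square steel tube, 45 x 45 mm outside, 38 x 38 mm inside, 65 mm long, about 0.3 kg, open at both ends, lying on the bench. Origin at its centre; x runs along the bore (both ends alike). Three or four sleeves are present.
- sleeve3: Finished sleeve: a piece of plain square steel tube, 45 x 45 mm outside, 38 x 38 mm inside, 65 mm long, about 0.3 kg, open at both ends, lying on the bench. Origin at its centre; x runs along the bore (both ends alike). Three or four sleeves are present.
- sleeve4: Finished sleeve: a piece of plain square steel tube, 45 x 45 mm outside, 38 x 38 mm inside, 65 mm long, about 0.3 kg, open at both ends, lying on the bench. Origin at its centre; x runs along the bore (both ends alike). Three or four sleeves are present.
- offcut1: Solid steel offcut on the tray: flat-bar end 40 x 50 x 22 mm, under 0.4 kg. Origin at the middle of its underside as it first lies. Two to four offcuts are present.
- offcut2: Solid steel offcut on the tray: angle-iron end 38 x 45 x 38 mm, under 0.4 kg. Origin at the middle of its underside as it first lies. Two to four offcuts are present.
- offcut3: Solid steel offcut on the tray: round-bar slug 38 mm thick, 36 mm tall, under 0.4 kg. Origin at the middle of its underside as it first lies. Two to four offcuts are present.
- offcut4: Solid steel offcut on the tray: square-bar end 27 x 55 x 27 mm, under 0.4 kg. Origin at the middle of its underside as it first lies. Two to four offcuts are present.
- tipper: Fixed tipping station: green side plates that carry the hinged offcut tray, with the open scrap box fixed beyond the hinge. Origin on the bench under the middle of the hinge line; x points from the tray over the hinge to the scrap box, y along the hinge, z up.
- tray (a joint): Hinge of the offcut tray (aluminium, 205 x 156 mm, rim 28 mm on three sides, open on the hinge side): 0 lying level at rest, grows as the handle end is lifted, stop at 1.15 rad. No spring: it weighs 0.6 kg, turns freely and falls back by its own weight if let go. Steel on the tray starts to slide at about 0.5 to 0.65 rad.
- tray_hinge (a point): Middle of the tray's hinge line, 125 mm above the bench, at the level of the tray's upper face; axes as the station's; the tray turns about its +y.
- tray_handle (a point): Middle of the tray's handle, a round steel bar 12 mm thick and 96 mm long, parallel to the hinge, on two legs over the end rim; when level it lies 175 mm from the hinge line (station -x) and 68 mm above it. Free space all round the bar: 34 mm below it to the rim.
- scrap_floor (a point): Middle of the scrap box's inner floor, 6 mm above the bench; inside 188 mm (x) by 228 mm (y); walls 85 mm high at the tray side, 120 mm at the sides, 150 mm at the far side; axes as the station's.
- hammer: Hammer lying on the bench behind the rack, a bystander.
- spray_can: Standing can, 66 mm thick, 170 mm tall, a bystander.
- wire_brush: Brush lying on the bench, a bystander.

How it is judged:
By the outcome, as a careful person would: the job done as asked, in the order asked, and still so for the second after the job is handed in, with the robot touching nothing.
Of sleeve1, sleeve2, sleeve3, sleeve4 only 3 to 4 are there at a start; the rules pass over those that are not, and their reading is None.
Of offcut1, offcut2, offcut3, offcut4 only 2 to 4 are there at a start; the rules pass over those that are not, and their reading is None.
At some moment in a run one of sleeve1, sleeve2, sleeve3, sleeve4 may be knocked a few centimetres aside while the robot is not near it.
It also fails if it takes over 208 s, if anything falls off the work surface, if the arm or the gripper's body presses on something with over 40 N, if the wrist force passes 120 N, or if a joint passes its speed limit or range.

## Robot

A 6-joint arm with a two-finger parallel gripper is mounted at the origin on the work surface. World frame = base frame: x ahead of the robot, y to its left, z up, the work surface at z = 0. Lengths are in mm, angles in rad, forces in N, time in s.
With the tool pointing down it reaches from about 350 to 725 mm from the base axis. Payload 4.3 kg.
Tool frame: the origin (TCP) lies midway between the tips of the shut fingers; the grasp point (between the pads) lies 19 mm behind it (grasp_offset is the distance from the TCP to the grasp point, in mm); z points along the fingers, y is the line along which they close (so a half turn about z gives the same grasp; the last joint's range is limited). The gripper opens to 85 mm and grips with 20 to 120 N. Pads are 22 mm wide; open, the fingers measure 114 mm over their backs; the gripper's body (76 mm by 85 mm) begins 54 mm behind the grasp point. The pads swing forward as they close: fully open they stand 13 mm farther back than shut.
Start: joints at [-1.229, 0.377, 0.081, 1.274, 0, 1.46], TCP at [251.053, -517.339, 231.329] pointing down, gripper open.
Joint ranges: [-2.72, 2.72], [-0.84, 1.66], [-1.02, 1.22], [-1.77, 2.12], [-1.37, 1.28], [-3.14, 3.14]. Speed limits (rad/s): [2.57, 2.57, 3.14, 3.14, 3.14, 3.14].

## Interface

Orientations are given as [roll, pitch, yaw] about the fixed x, y, z axes, in that order (R = Rz(yaw) Ry(pitch) Rx(roll)).
In Python, from workcell import observe, snapshot, sign_off, grasp_offset gives the robot as it stands.
- The arm moves only by the tool apply_moves, never from a script. Its argument "deltas" is a list of rows, each an object with "claw": the finger opening in cm, from 0 to 8.54; "offset": the shift along the tool's x, y, z in cm, a list of three; "yaw": the turn about the tool's z in degrees. In form: [{"claw": claw, "offset": [x, y, z], "yaw": yaw}, ...]. A call has 1 to 8 rows; each row shifts and turns the commanded pose from where the row before left it, along the tool's axes as they then stand; what a row does not reach is not made up. A row lasts 1/8 s, in which the tool goes at most 62.5 mm and 10.7 degrees, less where a joint would pass 70% of its speed; a pose out of reach is approached as far as the arm can. A call is refused whole if a number of a shift passes 6.25 or a number of a turn 10.7, either way. A call with a gripper value outside its range is refused whole. The fingers move at their own pace and stop on an object; "newtons" is the grip in N (left out, the last holds). Time passes only in rows, so rows that do not move let the fingers close. It gives the time, the measured TCP pose, the force, the opening and the grip force at its end, in the units of the state.
- observe(): the state, without advancing time (a new reading comes with each control period).
- snapshot(name): name is "scene" or "top" or "wrist"; returns a dict with "pixels" (384x512x3 uint8, red, green, blue), "fov_y" (degrees; the focal length in pixels is half the picture's height over the tangent of half this angle, whatever the lens; pixels are square), "cx", "cy" (the principal point, pixels), "xyz" and "attitude" of the camera in the world. Camera axes: x right, y up, looking along -z (the intrinsics and any distortion apply to the point x, -y, -z); pixel columns grow to the right and rows downward; lengths in mm; the calibration is good to about 2 mm. A picture is of the moment at which its call begins. There is no depth.
- sign_off(): hands the job in; it is judged then, once.
The state is a dict: "t": time; "q": joint angles; "qvel": joint speeds; "effort": joint torques, N m; "ee_pos": TCP position; "ee_rot": TCP orientation; "ft_force": force on the tool from outside, world axes, zero at the start; "wrist_torque": the same for the moment, N m; "gripper_width": opening from 0.0 (shut) to 1.0 (fully open); "gripper_force": force on a finger pad.
Only numpy, scipy, OpenCV 4.12 (cv2) and the standard library are available. Lean on these libraries where they do the work, as an engineer would, in place of code of your own. Each camera call takes 0.05 s, during which the arm holds its last target. There are 200 camera calls.

## Working session

There is one attempt and no reset: what is moved stays moved. The work goes in short steps, Python scripts to look and compute and a tool call to move; the robot and the scene stay as the last step left them, time stands still between calls to the robot, and variables do not carry over. Pictures are saved under pics/ and viewed, at most 14 in all, crops included, and the job is handed in when it is done.

Besides the shell and the picture viewer there is one more tool, called after ">>>" as a command line: name --argument value ..., lists and objects as JSON in quotes. apply_moves: Moves the arm, as the interface text tells. Its arguments: {"type":"object","properties":{"deltas":{"type":"array"},"newtons":{"type":"number"}},"required":["deltas"]}

```bash
ls; mkdir -p pics
python3 - <<'E'
from workcell import *
import cv2,numpy as np
print(observe(),grasp_offset)
for n in("scene","top"):
    s=snapshot(n); print(n,{k:v for k,v in s.items() if k!="pixels"})
    cv2.imwrite(f"pics/{n}0.png",cv2.resize(s["pixels"][:,:,::-1],(800,600),interpolation=cv2.INTER_CUBIC))
    np.save(f"pics/{n}0.npy",s,allow_pickle=True)
E
```

```text
pics
{'t': 0.0, 'q': array([-1.22931084e+00,  3.78034609e-01,  7.96580074e-02,  1.27437406e+00,
        3.88591051e-06,  1.46051147e+00]), 'qvel': array([-3.13354046e-04,  1.19041051e-03,  2.72455554e-05, -5.71823629e-04,
        1.38969320e-03, -1.01806465e-03]), 'effort': array([ 1.67030976e-04, -4.63604271e+01,  2.69875699e+01,  2.08137167e-02,
        6.88840532e-05,  1.84993439e-05]), 'ee_pos': array([ 250.82404274, -516.71078581,  230.38952783]), 'ee_rot': array([-3.13965061e+00, -2.18959579e-04,  4.51770123e-01]), 'ft_force': array([ 0.11337794, -0.72240918,  0.72033087]), 'wrist_torque': array([-0.02543253, -0.00283726, -0.01390357]), 'gripper_force': 0.0, 'gripper_width': 0.9979077160550102} 18.700000000000003
scene {'fov_y': 43.22792600291016, 'cx': 257.2809253322356, 'cy': 198.2194510172948, 'xyz': array([ 1331.78855877, -1156.14270476,  1255.74839333]), 'attitude': array([0.8916039 , 0.01753334, 0.54789434])}
top {'fov_y': 50.12909408164474, 'cx': 259.1212241138954, 'cy': 184.54019252491975, 'xyz': array([ 386.21162154,   20.10410138, 1411.05523097]), 'attitude': array([ 0.13975534, -0.02462088, -1.54754069])}
```

View pics/scene0.png

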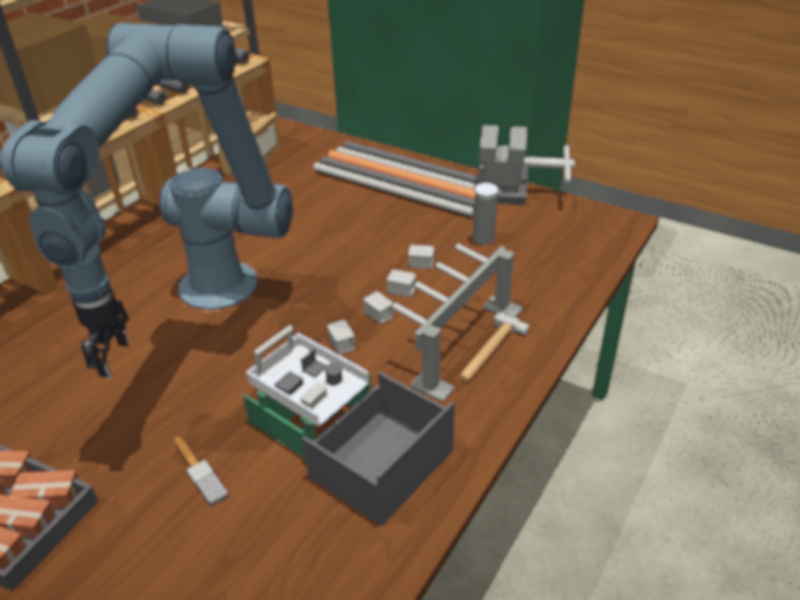

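View pics/top0.png

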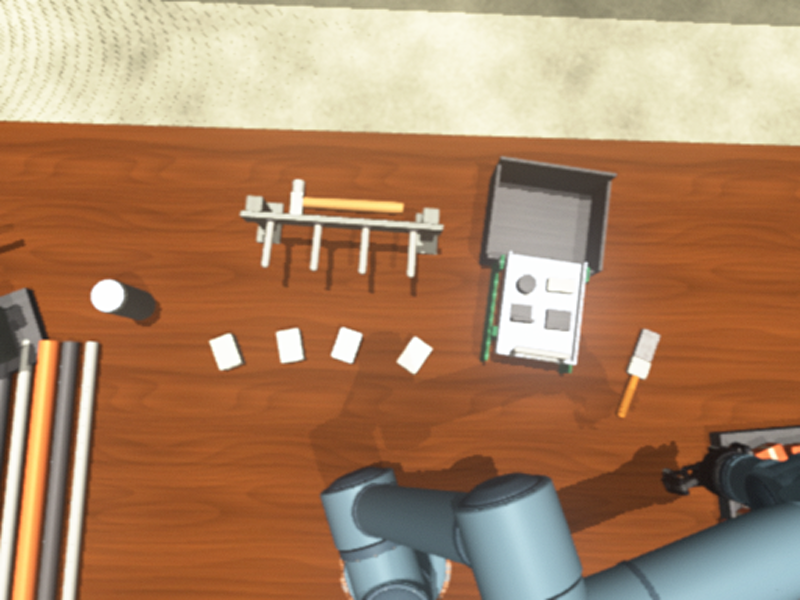

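The pictures show four sleeves near (225,350), (290,345), (347,345) and (414,355) in the top view. The rack is above them, with peg tips at about (265,265) to (411,275). The tray at (540,310) holds four offcuts, and its handle is at (540,355). Next I'll measure these.

```bash
cat > h.py <<'E'
import numpy as np,cv2
from scipy.spatial.transform import Rotation as R
def ray(s,u,v):
    f=192/np.tan(np.radians(s["fov_y"]/2)); 
    d=np.array([(u-s["cx"])/f,-(v-s["cy"])/f,-1.]); return R.from_euler("xyz",s["attitude"]).apply(d)
def at(s,u,v,z):
    d=ray(s,u,v); c=s["xyz"]; return c+d*(z-c[2])/d[2]
def px(s,P):
    f=192/np.tan(np.radians(s["fov_y"]/2))
    p=R.from_euler("xyz",s["attitude"]).inv().apply(np.asarray(P,float)-s["xyz"]); return s["cx"]-f*p[...,0]/p[...,2],s["cy"]+f*p[...,1]/p[...,2]
def sleeves(s,x0=100,x1=300,y0=195,y1=250,save=None):
    hsv=cv2.cvtColor(s["pixels"],cv2.COLOR_RGB2HSV)
    m=((hsv[...,1]<70)&(hsv[...,2]>120)).astype(np.uint8); k=np.zeros_like(m); k[y0:y1,x0:x1]=1; m*=k
    out=[]
    for c in cv2.findContours(m,cv2.RETR_EXTERNAL,cv2.CHAIN_APPROX_NONE)[0]:
        if cv2.contourArea(c)<80: continue
        w=np.array([at(s,u,v,45)[:2] for u,v in c[:,0]],np.float32)
        r=cv2.minAreaRect(w); b=cv2.boxPoints(r); e=b[1]-b[0],b[2]-b[1]
        L=max(e,key=lambda a:np.hypot(*a)); yaw=np.degrees(np.arctan2(L[1],L[0])); yaw=(yaw+90)%180-90
        out.append((np.round(r[0],1).tolist(),np.round(r[1],1).tolist(),round(float(yaw),1)))
    return sorted(out,key=lambda o:-o[0][1])
E
python3 - <<'E'
from h import *
s=np.load("pics/top0.npy",allow_pickle=True).item()
for o in sleeves(s): print(o)
k=1.5625
p=s["pixels"][:,:,::-1]
def crop(n,u0,v0,w,h): cv2.imwrite(n,cv2.resize(p[v0:v0+h,u0:u0+w],(w*5,h*5),interpolation=cv2.INTER_CUBIC))
crop("pics/rack.png",145,105,150,75); crop("pics/tray.png",300,90,110,115)
E
```

```text
([435.0, 366.0], [71.4, 49.9], 23.3)
([451.9, 231.9], [69.9, 51.3], 12.0)
([455.5, 112.2], [51.2, 68.8], -17.0)
([438.2, -31.6], [49.4, 68.9], -33.7)
```

View pics/rack.png

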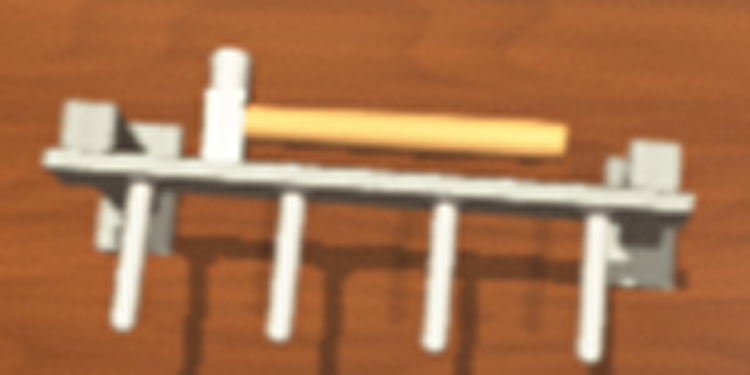

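View pics/tray.png

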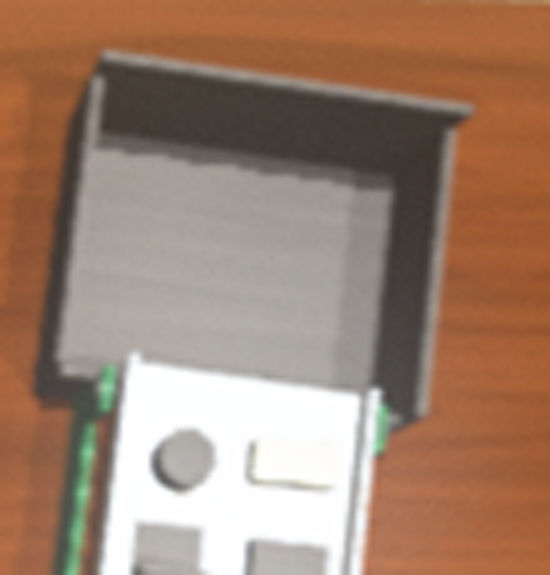

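The crops show the peg tips at (122,328), (280,340), (434,350) and (590,360), and the rail's top edge from (45,165) to (692,208). The tray's hinge-side rim ends are at (135,355) and (378,390), but the handle is cut off. I'll fit the rack pose and crop again around the handle.

Run:
```python
from h import *
from scipy.optimize import least_squares
s=np.load("pics/top0.npy",allow_pickle=True).item()
sc=np.load("pics/scene0.npy",allow_pickle=True).item()
k=lambda a:(145+(a[0]+.5)/5-.5,105+(a[1]+.5)/5-.5)
tips=[k(a) for a in((590,361),(434,351),(280,341),(122,331))]
W=np.array([at(s,*t,170) for t in tips]); print("tips",W.round(1),np.linalg.norm(np.diff(W,axis=0),axis=1).round(1))
ends=[k(a) for a in((693,212),(44,170))]; E=np.array([at(s,*t,175) for t in ends]); print("rail",E.round(1),np.linalg.norm(E[1]-E[0]))
for W_ in (W,E): d=W_[-1]-W_[0]; print("rack yaw",np.degrees(np.arctan2(-d[0],d[1])))
# scene check of tips
for w in W: print(np.round(np.array(px(sc,w))*1.5625,0))
# box/tray
k2=lambda a:(300+(a[0]+.5)/5-.5,90+(a[1]+.5)/5-.5)
for n,a,z in(("farL",(103,53),150),("farR",(472,105),150),("rimL",(135,353),153),("rimR",(378,388),153)): print(n,at(s,*k2(a),z).round(1))
p=s["pixels"][:,:,::-1]
cv2.imwrite("pics/handle.png",cv2.resize(p[155:245,305:385],(640,720)[:2],interpolation=cv2.INTER_CUBIC)[:600] if 0 else cv2.resize(p[155:245,305:385],(533,600),interpolation=cv2.INTER_CUBIC))
```

```text
tips [[585.7 -16.5 170. ]
 [589.3  79.1 170. ]
 [592.9 173.2 170. ]
 [596.5 269.6 170. ]] [95.7 94.2 96.4]
rail [[679.7 -77.9 175. ]
 [694.5 321.6 175. ]] 399.71360524103727
rack yaw -2.1548264719281742
rack yaw -2.1201851604104363
[391. 305.]
[414. 284.]
[435. 265.]
[455. 246.]
farL [ 842.7 -196.4  150. ]
farR [ 815.6 -434.2  150. ]
rimL [ 646.6 -216.5  153. ]
rimR [ 628.5 -369.5  153. ]
```

View pics/handle.png

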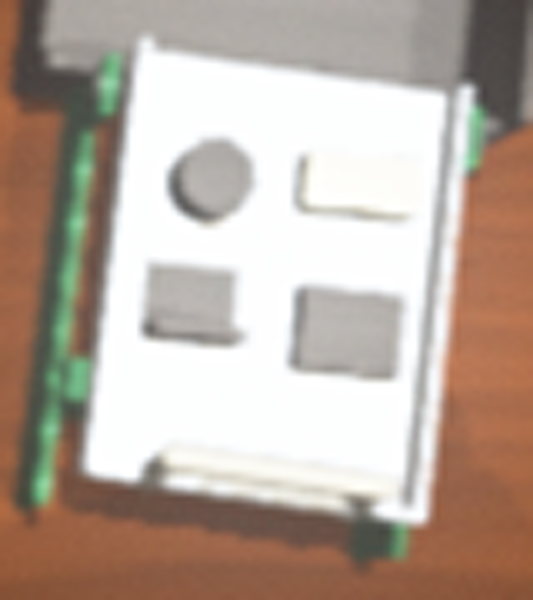

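The crop shows the tray's bar running from about (160,462) to (395,490), with all four offcuts in the middle of the tray. The rack fit agrees with the given sizes (95 mm pitch, 400 mm rail).

Run:
```python
from h import *
s=np.load("pics/top0.npy",allow_pickle=True).item()
k=533/80
H=[at(s,305+(a+.5)/k-.5,155+(b+.5)/k-.5,193) for a,b in((158,460),(398,490))]
d=H[1]-H[0]; print(np.round(H,1),np.linalg.norm(d),np.degrees(np.arctan2(d[0],-d[1])))
m=(H[0]+H[1])/2
K=[at(s,305+(a+.5)/k-.5,155+(b+.5)/k-.5,z) for a,b,z in((85,473,153),(425,522,153),(147,42,153),(467,88,153))]
print(np.round(K,1)); 
th=np.radians(-7); x=np.array([np.cos(th),np.sin(th)])
print("handle mid",m,"hinge",m[:2]+175*x)
for e in(K[2]-K[0],K[3]-K[1]): print("side yaw",np.degrees(np.arctan2(e[1],e[0])),np.linalg.norm(e))
```

```text
[[ 446.6 -214.   193. ]
 [ 435.9 -321.5  193. ]] 108.02075602020818 -5.694883470161316
[[ 441.8 -188.   153. ]
 [ 423.1 -345.   153. ]
 [ 644.4 -216.6  153. ]
 [ 626.6 -367.8  153. ]]
handle mid [ 441.22754009 -267.7724334   193.        ] hinge [ 614.92311662 -289.09956849]
side yaw -8.025766261949014 204.63759008857
side yaw -6.378470211140643 204.76078823388693
```

```bash
cat >> h.py <<'E'
def plan(P,yawdeg,n=None,frm=None):
    "rows from commanded pose frm (xyz,yawdeg) or measured to P,yaw; turn and shift spread evenly"
    from workcell import observe
    if frm is None: o=observe(); frm=(o["ee_pos"],np.degrees(o["ee_rot"][2]))
    p0,y0=np.array(frm[0],float),frm[1]; d=np.array(P)-p0; dy=(yawdeg-y0+180)%360-180
    n=n or int(max(np.ceil(np.linalg.norm(d)/60),np.ceil(abs(dy)/10.6),1))
    print("d",d.round(1),"dy",round(dy,1),"n",n)
    for i in range(n):
        a=np.radians(y0+dy*i/n); v=d/n/10
        print([round(float(q),2) for q in(v[0]*np.cos(a)+v[1]*np.sin(a), v[0]*np.sin(a)-v[1]*np.cos(a),-v[2])],round(-dy/n,2))
E
python3 -c "
from h import *
plan((441,-268,240),83.3)"
```

```text
d [190.2 248.8   9.5] dy 57.4 n 6
[4.66, -2.35, -0.16] -9.57
[4.99, -1.54, -0.16] -9.57
[5.17, -0.69, -0.16] -9.57
[5.22, 0.18, -0.16] -9.57
[5.11, 1.05, -0.16] -9.57
[4.87, 1.88, -0.16] -9.57
```

>>> apply_moves --deltas '[{"claw":5,"offset":[4.66,-2.35,-0.16],"yaw":-9.57},{"claw":5,"offset":[5.0,-1.54,-0.16],"yaw":-9.57},{"claw":5,"offset":[5.17,-0.7,-0.16],"yaw":-9.57},{"claw":5,"offset":[5.22,0.18,-0.16],"yaw":-9.57},{"claw":5,"offset":[5.1,1.05,-0.16],"yaw":-9.57},{"claw":5,"offset":[4.87,1.88,-0.16],"yaw":-9.57},{"claw":5,"offset":[0,0,0],"yaw":0}]' --newtons 30

```text
t: 0.98
ee_pos: [442.5, -265.6, 240.6]
ee_rot: [-3.141, -0.001, 1.46]
ft_force: [-0.5, -0.4, -0.8]
gripper_width: 0.59
gripper_force: 0.0
```

Run:
```python
from workcell import *
from h import *
o=observe(); print(o["t"],o["ee_pos"].round(1),np.degrees(o["ee_rot"]).round(2),o["gripper_width"])
plan((441,-268,181),83.3)
s=snapshot("wrist"); print({k:v for k,v in s.items() if k!="pixels"})
cv2.imwrite("pics/w1.png",s["pixels"][:,:,::-1])
print(px(s,[(441,-268,193),(446.6,-214,193),(436,-321,193)]))
```

```text
0.975 [ 442.5 -265.6  240.6] [-1.7998e+02 -5.0000e-02  8.3630e+01] 0.5902424436464856
d [ -1.5  -2.4 -59.6] dy -0.3 n 1
[-0.26, -0.12, 5.96] 0.33
{'fov_y': 61.617521780443134, 'cx': 259.11104779115396, 'cy': 193.6430296755707, 'xyz': array([ 450.73788464, -187.15877784,  382.75019875]), 'attitude': array([-0.31260203, -0.00114909, -0.11099073])}
(array([257.63615146, 256.79731207, 259.05217386]), array([223.58873106, 138.18775661, 294.84756182]))
```

View pics/w1.png

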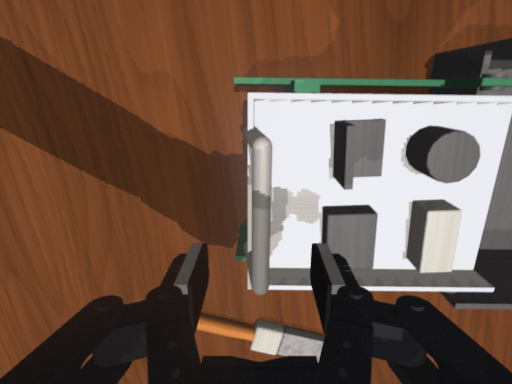

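The wrist view shows the bar at columns 260–263, rows 140–290, within about 2 mm of the prediction and between the fingers. I'll descend and grip it.

>>> apply_moves --deltas '[{"claw":5,"offset":[-0.2,0,3],"yaw":0.3},{"claw":5,"offset":[0,0,3],"yaw":0},{"claw":0.8,"offset":[0,0,0],"yaw":0},{"claw":0.8,"offset":[0,0,0],"yaw":0},{"claw":0.8,"offset":[0,0,0],"yaw":0},{"claw":0.8,"offset":[0,0,0],"yaw":0}]' --newtons 25

```text
t: 1.78
ee_pos: [443.0, -271.6, 182.1]
ee_rot: [3.137, 0.001, 1.448]
ft_force: [4.1, -1.4, -5.6]
gripper_width: 0.128
gripper_force: 25.3
```

Run:
```python
from workcell import *
from h import *
o=observe(); print(o["ee_pos"].round(1),np.degrees(o["ee_rot"]).round(2),o["gripper_width"],o["ft_force"])
# arc rows, tool y ~ station +x, tool z down
f=lambda t:np.array([-175*np.cos(t)+68*np.sin(t),175*np.sin(t)+68*np.cos(t)])
th=np.linspace(0,1.08,17)
for a,b in zip(th,th[1:]): d=f(b)-f(a); print(round(b,2),round(d[0]/10,2),round(-d[1]/10,2))
```

```text
[ 443.  -271.6  182.1] [1.7973e+02 4.0000e-02 8.2980e+01] 0.12824753877368938 [ 4.05172987 -1.36345859 -5.60207145]
0.07 0.5 -1.16
0.14 0.58 -1.13
0.2 0.65 -1.09
0.27 0.72 -1.04
0.34 0.79 -0.99
0.4 0.86 -0.93
0.47 0.92 -0.87
0.54 0.97 -0.81
0.61 1.03 -0.74
0.68 1.07 -0.67
0.74 1.12 -0.6
0.81 1.15 -0.52
0.88 1.19 -0.44
0.94 1.21 -0.36
1.01 1.24 -0.28
1.08 1.25 -0.19
```

>>> apply_moves --deltas '[{"claw":0.8,"offset":[0,0.5,-1.16],"yaw":0},{"claw":0.8,"offset":[0,0.58,-1.13],"yaw":0},{"claw":0.8,"offset":[0,0.65,-1.09],"yaw":0},{"claw":0.8,"offset":[0,0.72,-1.04],"yaw":0},{"claw":0.8,"offset":[0,0.79,-0.99],"yaw":0},{"claw":0.8,"offset":[0,0.86,-0.93],"yaw":0}]'

```text
t: 2.52
ee_pos: [480.4, -276.1, 244.3]
ee_rot: [-3.138, 0.001, 1.448]
ft_force: [-2.8, -2.2, -6.1]
gripper_width: 0.125
gripper_force: 24.5
```

>>> apply_moves --deltas '[{"claw":0.8,"offset":[0,0.92,-0.87],"yaw":0},{"claw":0.8,"offset":[0,0.97,-0.81],"yaw":0},{"claw":0.8,"offset":[0,1.03,-0.74],"yaw":0},{"claw":0.8,"offset":[0,1.07,-0.67],"yaw":0},{"claw":0.8,"offset":[0,1.12,-0.6],"yaw":0}]'

```text
t: 3.15
ee_pos: [529.4, -282.2, 283.8]
ee_rot: [-3.137, 0.003, 1.447]
ft_force: [-10.0, 0.8, 8.4]
gripper_width: 0.124
gripper_force: 25.1
```

>>> apply_moves --deltas '[{"claw":0.8,"offset":[0,1.15,-0.52],"yaw":0},{"claw":0.8,"offset":[0,1.19,-0.44],"yaw":0},{"claw":0.8,"offset":[0,1.21,-0.36],"yaw":0},{"claw":0.8,"offset":[0,0,0],"yaw":0},{"claw":0.8,"offset":[0,0,0],"yaw":0},{"claw":0.8,"offset":[0,0,0],"yaw":0},{"claw":0.8,"offset":[0,0,0],"yaw":0}]'

```text
t: 4.03
ee_pos: [567.1, -286.9, 297.6]
ee_rot: [3.139, 0.003, 1.448]
ft_force: [-3.7, 0.7, 6.4]
gripper_width: 0.12
gripper_force: 26.0
```

Run:
```python
from workcell import *
from h import *
o=observe(); print(o["ee_pos"].round(1),np.degrees(o["ee_rot"]).round(2),o["gripper_width"],o["ft_force"])
s=snapshot("scene"); p=s["pixels"][:,:,::-1]; cv2.imwrite("pics/s1.png",cv2.resize(p[180:340,130:310],(675,600),interpolation=cv2.INTER_CUBIC))
```

```text
[ 567.1 -286.9  297.6] [1.7986e+02 1.5000e-01 8.2950e+01] 0.1201962809869786 [-3.71448077  0.72316169  6.40383517]
```

View pics/s1.png

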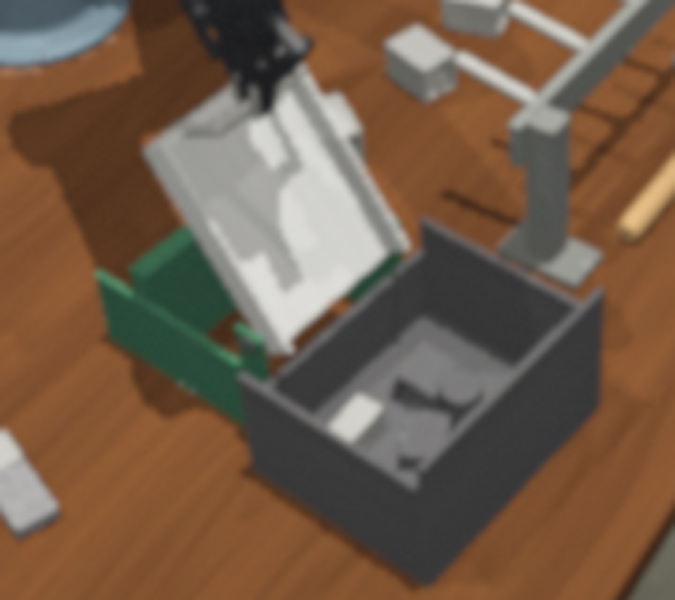

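The tray is empty at about 0.95 rad and the offcuts are in the box, around (360–470, 380–450). I'll lower the tray along the same arc.

>>> apply_moves --deltas '[{"claw":0.8,"offset":[0,-1.21,0.36],"yaw":0},{"claw":0.8,"offset":[0,-1.19,0.44],"yaw":0},{"claw":0.8,"offset":[0,-1.15,0.52],"yaw":0},{"claw":0.8,"offset":[0,-1.12,0.6],"yaw":0},{"claw":0.8,"offset":[0,-1.07,0.67],"yaw":0},{"claw":0.8,"offset":[0,-1.03,0.74],"yaw":0},{"claw":0.8,"offset":[0,-0.97,0.81],"yaw":0}]'

```text
t: 4.95
ee_pos: [490.5, -277.4, 254.6]
ee_rot: [3.14, 0.002, 1.448]
ft_force: [-2.4, 0.7, -0.5]
gripper_width: 0.128
gripper_force: 25.5
```

>>> apply_moves --deltas '[{"claw":0.8,"offset":[0,-0.92,0.87],"yaw":0},{"claw":0.8,"offset":[0,-0.86,0.93],"yaw":0},{"claw":0.8,"offset":[0,-0.79,0.99],"yaw":0},{"claw":0.8,"offset":[0,-0.72,1.04],"yaw":0},{"claw":0.8,"offset":[0,-0.65,1.09],"yaw":0},{"claw":0.8,"offset":[0,-0.58,1.13],"yaw":0}]'

```text
t: 5.7
ee_pos: [446.1, -271.9, 193.3]
ee_rot: [3.14, 0.001, 1.448]
ft_force: [1.0, -0.3, -2.7]
gripper_width: 0.128
gripper_force: 24.7
```

>>> apply_moves --deltas '[{"claw":0.8,"offset":[0,-0.25,0.5],"yaw":0},{"claw":0.8,"offset":[0,-0.25,0.56],"yaw":0},{"claw":0.8,"offset":[0,0,0],"yaw":0},{"claw":0.8,"offset":[0,0,0],"yaw":0}]'

```text
t: 6.2
ee_pos: [443.0, -271.5, 185.9]
ee_rot: [3.135, 0.003, 1.449]
ft_force: [-1.5, 3.5, 16.5]
gripper_width: 0.125
gripper_force: 26.4
```

The +16 N of force shows the tray is resting. I'll release it and go to the sleeves.

>>> apply_moves --deltas '[{"claw":5,"offset":[0,0,0],"yaw":0},{"claw":5,"offset":[0,0,0],"yaw":0},{"claw":5,"offset":[0,0,-3],"yaw":0},{"claw":5,"offset":[0,0,-6],"yaw":0},{"claw":8,"offset":[0,0,-3],"yaw":0}]'

```text
t: 6.82
ee_pos: [441.5, -270.8, 304.6]
ee_rot: [3.139, 0.001, 1.449]
ft_force: [1.2, -0.4, -0.2]
gripper_width: 0.778
gripper_force: 0.0
```

Run:
```python
from workcell import *
from h import *
s=snapshot("top")
for o in sleeves(s): print(o)
plan((438,-31.6,200),146.3)
```

```text
([434.9, 366.2], [71.4, 49.4], 23.3)
([451.8, 232.3], [69.7, 51.1], 10.7)
([455.5, 112.2], [50.8, 69.2], -17.9)
([437.6, -31.7], [48.6, 68.8], -33.7)
d [  -4.4  240.  -107.7] dy 63.3 n 6
[3.96, -0.56, 1.8] -10.55
[4.0, 0.17, 1.8] -10.55
[3.9, 0.9, 1.8] -10.55
[3.67, 1.6, 1.8] -10.55
[3.31, 2.25, 1.8] -10.55
[2.84, 2.81, 1.8] -10.55
```

>>> apply_moves --deltas '[{"claw":7.5,"offset":[3.96,-0.56,1.8],"yaw":-10.55},{"claw":7.5,"offset":[4.0,0.17,1.8],"yaw":-10.55},{"claw":7.5,"offset":[3.9,0.9,1.8],"yaw":-10.55},{"claw":7.5,"offset":[3.67,1.6,1.8],"yaw":-10.55},{"claw":7.5,"offset":[3.3,2.25,1.8],"yaw":-10.55},{"claw":7.5,"offset":[2.84,2.8,1.8],"yaw":-10.55},{"claw":7.5,"offset":[0,0,0],"yaw":0}]'

```text
t: 7.75
ee_pos: [434.3, -28.2, 192.0]
ee_rot: [-3.14, -0.004, 2.557]
ft_force: [-0.5, 0.2, -0.1]
gripper_width: 0.878
gripper_force: 0.0
```

Run:
```python
from workcell import *
from h import *
s=snapshot("wrist"); cv2.imwrite("pics/w2.png",s["pixels"][:,:,::-1])
a=np.radians(-33.7);c,t=np.cos(a),np.sin(a)
print(np.round(px(s,[(437.6+x*c-y*t,-31.7+x*t+y*c,45) for x,y in((32,22),(32,-22),(-32,-22),(-32,22))])).T.tolist())
plan((437.6,-31.7,14),146.3,3)
```

```text
[[281.0, 216.0], [235.0, 216.0], [234.0, 150.0], [283.0, 150.0]]
d [   2.2   -2.  -179. ] dy -0.1 n 3
[-0.1, -0.02, 5.97] 0.02
[-0.1, -0.02, 5.97] 0.02
[-0.1, -0.02, 5.97] 0.02
```

View pics/w2.png

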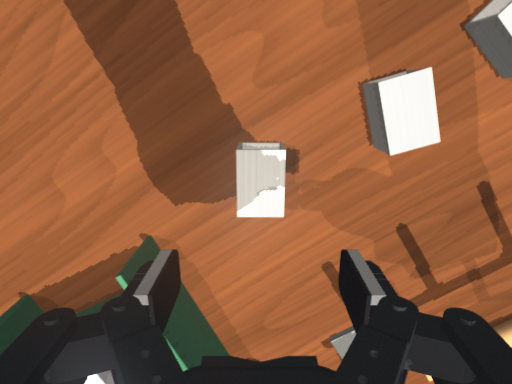

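The wrist view shows the sleeve's top face at columns 237–285, rows 150–217, which matches the prediction. I'll descend and grip.

>>> apply_moves --deltas '[{"claw":7.5,"offset":[-0.1,0,6.2],"yaw":0},{"claw":7.5,"offset":[-0.1,0,6.2],"yaw":0},{"claw":7.5,"offset":[-0.1,0,6.0],"yaw":0},{"claw":7.5,"offset":[0,0,0],"yaw":0},{"claw":4,"offset":[0,0,0],"yaw":0},{"claw":4,"offset":[0,0,0],"yaw":0},{"claw":4,"offset":[0,0,0],"yaw":0},{"claw":4,"offset":[0,0,0],"yaw":0}]' --newtons 50

```text
t: 8.8
ee_pos: [442.2, -33.1, 12.8]
ee_rot: [3.14, 0.006, 2.553]
ft_force: [-0.6, -0.9, 7.9]
gripper_width: 0.521
gripper_force: 52.4
```

```bash
cat >> h.py <<'E'
C=np.array([687.5,122.3]); ex=np.array([.9993,-.0373]); ey=np.array([.0373,.9993])
def peg(i,d): return C+ey*(-142.5+95*(i-1))-ex*d   # point d mm in front of rail on peg i
E
python3 - <<'E'
from workcell import *
from h import *
o=observe(); print(o["ee_pos"].round(1),np.degrees(o["ee_rot"]).round(2),o["gripper_width"],o["gripper_force"])
for i in(1,2,3,4): print(i,peg(i,150).round(1),peg(i,40).round(1),np.hypot(*peg(i,40)))
E
```

```text
[442.2 -33.1  12.8] [179.88   0.36 146.29] 0.5213281959015692 52.35759750008583
1 [532.3 -14.5] [642.2 -18.6] 642.4822824254572
2 [535.8  80.4] [645.8  76.3] 650.2512423683826
3 [539.4 175.4] [649.3 171.3] 671.5055657264688
4 [542.9 270.3] [652.8 266.2] 705.0266824955103
```

Run:
```python
from workcell import *
from h import *
o=observe(); p=o["ee_pos"]
plan((*peg(1,146),163),177.86,5,((p[0],p[1],p[2]+60),146.3))
```

```text
d [94.1 18.4 90.2] dy 31.6 n 5
[-1.36, 1.35, -1.8] -6.31
[-1.5, 1.19, -1.8] -6.31
[-1.62, 1.02, -1.8] -6.31
[-1.73, 0.84, -1.8] -6.31
[-1.81, 0.64, -1.8] -6.31
```

>>> apply_moves --deltas '[{"claw":4,"offset":[0,0,-3],"yaw":0},{"claw":4,"offset":[0,0,-3],"yaw":0},{"claw":4,"offset":[-1.36,1.35,-1.8],"yaw":-6.3},{"claw":4,"offset":[-1.5,1.2,-1.8],"yaw":-6.3},{"claw":4,"offset":[-1.62,1.0,-1.8],"yaw":-6.3},{"claw":4,"offset":[-1.73,0.84,-1.8],"yaw":-6.3},{"claw":4,"offset":[-1.8,0.64,-1.8],"yaw":-6.3},{"claw":4,"offset":[0,0,0],"yaw":0}]'

```text
t: 9.8
ee_pos: [535.5, -14.1, 162.5]
ee_rot: [-3.141, 0.006, 3.103]
ft_force: [0.0, 0.1, -3.7]
gripper_width: 0.521
gripper_force: 52.9
```

>>> apply_moves --deltas '[{"claw":4,"offset":[0,0,0],"yaw":0},{"claw":4,"offset":[0,0,0],"yaw":0}]'

```text
t: 10.05
ee_pos: [531.2, -13.9, 159.0]
ee_rot: [3.142, -0.002, 3.102]
ft_force: [0.2, 0.5, -3.4]
gripper_width: 0.517
gripper_force: 52.9
```

Run:
```python
from workcell import *
from h import *
plan((*peg(1,146),163),177.86)
s=snapshot("wrist"); cv2.imwrite("pics/w3.png",s["pixels"][:,:,::-1])
for d in (97,50,0): print(px(s,(*peg(1,d),155+d*.176)))
```

```text
d [ 5.1 -0.8  4. ] dy 0.1 n 1
[-0.52, -0.06, -0.4] -0.12
(np.float64(258.45418338475395), np.float64(364.991899363834))
(np.float64(258.69061440399827), np.float64(417.31905799487055))
(np.float64(258.88695412353377), np.float64(460.7731685533822))
```

View pics/w3.png

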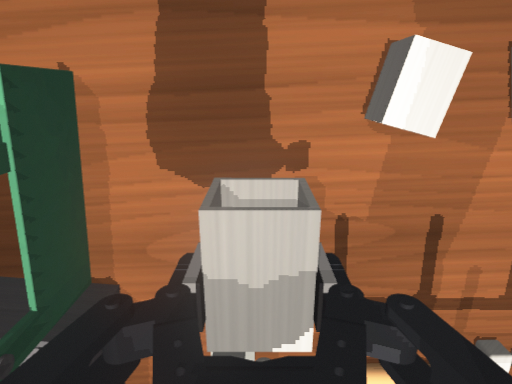

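The sleeve is held straight, with its centre at column 260 and the peg line at 258.5. I'll slide it on.

>>> apply_moves --deltas '[{"claw":4,"offset":[-0.5,-0.05,-0.4],"yaw":-0.1},{"claw":4,"offset":[-1.5,0,0.1],"yaw":0},{"claw":4,"offset":[-1.5,0,0.15],"yaw":0},{"claw":4,"offset":[-1.5,0,0.15],"yaw":0},{"claw":4,"offset":[0,0,0],"yaw":0},{"claw":4,"offset":[0,0,0],"yaw":0}]'

```text
t: 10.85
ee_pos: [582.2, -16.3, 159.8]
ee_rot: [-3.142, -0.001, 3.105]
ft_force: [-0.1, 0.2, -4.0]
gripper_width: 0.522
gripper_force: 52.8
```

>>> apply_moves --deltas '[{"claw":4,"offset":[-1.5,0,0.15],"yaw":0},{"claw":4,"offset":[-1.5,0,0.15],"yaw":0},{"claw":4,"offset":[-1.5,0,0.15],"yaw":0},{"claw":4,"offset":[-1.5,0,0.15],"yaw":0},{"claw":4,"offset":[0,0,0],"yaw":0},{"claw":4,"offset":[0,0,0],"yaw":0},{"claw":4,"offset":[0,0,0],"yaw":0}]'

```text
t: 11.72
ee_pos: [642.1, -18.4, 154.1]
ee_rot: [-3.142, -0.0, 3.105]
ft_force: [-0.7, 0.4, -2.9]
gripper_width: 0.52
gripper_force: 52.8
```

Run:
```python
from workcell import *
from h import *
plan((*peg(1,35.4),152),177.86)
s=snapshot("scene"); p=s["pixels"][:,:,::-1]; cv2.imwrite("pics/s2.png",cv2.resize(p[140:240,210:340],(780,600),interpolation=cv2.INTER_CUBIC))
```

```text
d [ 4.8 -0.4 -2.1] dy -0.0 n 1
[-0.48, -0.02, 0.21] 0.04
```

View pics/s2.png

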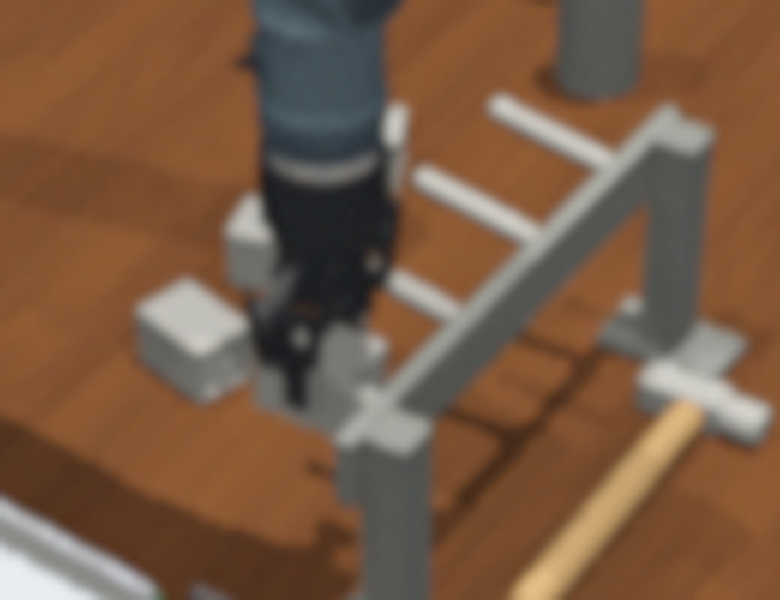

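>>> apply_moves --deltas '[{"claw":4,"offset":[-0.3,0,0.2],"yaw":0},{"claw":4,"offset":[0,0,0.3],"yaw":0},{"claw":4,"offset":[0,0,0],"yaw":0},{"claw":6.5,"offset":[0,0,0],"yaw":0},{"claw":6.5,"offset":[0,0,0],"yaw":0},{"claw":6.5,"offset":[0,0,0],"yaw":0},{"claw":6.5,"offset":[0,0,0],"yaw":0}]'

```text
t: 12.65
ee_pos: [646.0, -18.6, 149.2]
ee_rot: [-3.141, 0.001, 3.105]
ft_force: [-0.1, -0.2, -0.6]
gripper_width: 0.762
gripper_force: 0.0
```

>>> apply_moves --deltas '[{"claw":6.5,"offset":[0,0,-2],"yaw":0},{"claw":6.5,"offset":[0,0,-4],"yaw":0},{"claw":6.5,"offset":[0,0,-4],"yaw":0},{"claw":7.5,"offset":[6,0,0],"yaw":0},{"claw":7.5,"offset":[6,0,0],"yaw":0},{"claw":7.5,"offset":[0,0,0],"yaw":0}]'

```text
t: 13.4
ee_pos: [518.8, -13.2, 247.1]
ee_rot: [3.141, -0.009, 3.105]
ft_force: [1.3, -0.4, -0.4]
gripper_width: 0.882
gripper_force: 0.0
```

Run:
```python
from workcell import *
from h import *
s=snapshot("top"); p=s["pixels"][:,:,::-1]; cv2.imwrite("pics/t2.png",cv2.resize(p[100:260,120:390],(800,474),interpolation=cv2.INTER_CUBIC))
for o in sleeves(s,x1=240): print(o)
```

```text
([434.9, 366.2], [71.4, 49.4], 23.3)
([451.8, 232.2], [69.7, 50.3], 11.3)
([455.5, 112.2], [51.3, 68.7], -16.9)
([420.7, 66.9], [114.9, 26.3], 1.7)
```

View pics/t2.png

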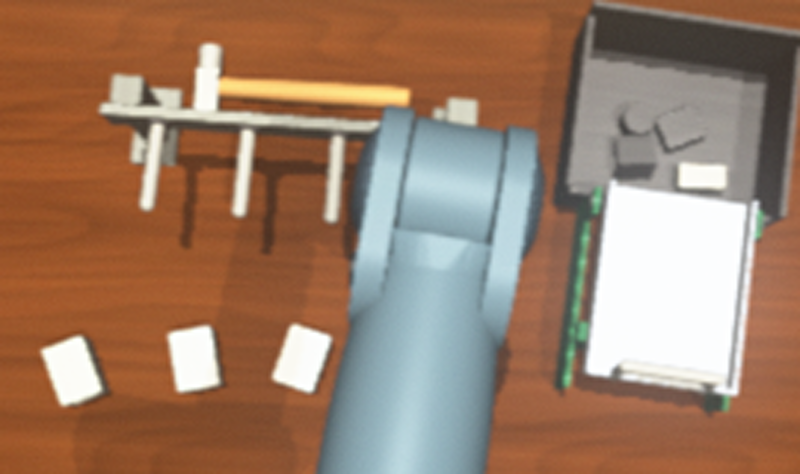

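The picture shows the tray level and empty, with all four offcuts in the box. Three sleeves are still on the bench, unmoved. Next is the sleeve at (455,112), for peg 2.

Run:
```python
from h import *
plan((455,112.5,120),162.5,4,((524,-13.8,249),177.9))
```

```text
d [ -69.   126.3 -129. ] dy -15.4 n 4
[1.84, 3.09, 3.23] 3.85
[2.04, 2.96, 3.23] 3.85
[2.24, 2.82, 3.23] 3.85
[2.42, 2.66, 3.23] 3.85
```

>>> apply_moves --deltas '[{"claw":7.5,"offset":[1.84,3.1,3.2],"yaw":3.85},{"claw":7.5,"offset":[2.04,2.96,3.2],"yaw":3.85},{"claw":7.5,"offset":[2.24,2.8,3.2],"yaw":3.85},{"claw":7.5,"offset":[2.4,2.66,3.2],"yaw":3.85},{"claw":7.5,"offset":[0,0,0],"yaw":0},{"claw":7.5,"offset":[0,0,0],"yaw":0},{"claw":7.5,"offset":[0,0,0],"yaw":0}]'

```text
t: 14.32
ee_pos: [459.7, 111.4, 122.3]
ee_rot: [3.14, 0.004, 2.835]
ft_force: [-0.1, -0.3, -0.1]
gripper_width: 0.882
gripper_force: 0.0
```

Run:
```python
from workcell import *
from h import *
plan((455,112.5,10),162.5,2)
s=snapshot("wrist")
hsv=cv2.cvtColor(s["pixels"],cv2.COLOR_RGB2HSV)
m=((hsv[...,1]<70)&(hsv[...,2]>120)).astype(np.uint8);m[270:]=0
for c in cv2.findContours(m,0,1)[0]:
    if cv2.contourArea(c)>1500:
        w=np.array([at(s,u,v,45)[:2] for u,v in c[:,0]],np.float32); print(cv2.minAreaRect(w))
```

```text
d [  -4.7    1.1 -112.3] dy 0.0 n 2
[0.24, -0.02, 5.61] -0.02
[0.24, -0.02, 5.61] -0.02
((452.20770263671875, 116.09893035888672), (45.53398132324219, 71.39583587646484), 72.4259262084961)
((448.48138427734375, 231.0), (74.06017303466797, 51.539146423339844), 12.295219421386719)
```

>>> apply_moves --deltas '[{"claw":7.5,"offset":[0.5,0.14,5.4],"yaw":0},{"claw":7.5,"offset":[0,0,5.7],"yaw":0},{"claw":7.5,"offset":[0,0,0],"yaw":0},{"claw":7.5,"offset":[0,0,0],"yaw":0},{"claw":4,"offset":[0,0,0],"yaw":0},{"claw":4,"offset":[0,0,0],"yaw":0},{"claw":4,"offset":[0,0,0],"yaw":0},{"claw":4,"offset":[0,0,0],"yaw":0}]'

```text
t: 15.38
ee_pos: [455.1, 115.1, 12.1]
ee_rot: [3.14, 0.005, 2.836]
ft_force: [-0.2, 0.9, 6.6]
gripper_width: 0.519
gripper_force: 51.6
```

Run:
```python
from workcell import *
from h import *
o=observe(); p=o["ee_pos"]; print(p,o["ft_force"],o["gripper_width"])
plan((*peg(2,150),172-(22.5-p[2])),177.86,4,((p[0],p[1],p[2]+70),np.degrees(o["ee_rot"][2])))
```

```text
[455.12401465 115.12621878  12.14358027] [-0.16449831  0.93856588  6.58470845] 0.5191939923227054
d [ 80.7 -34.7  79.5] dy 15.3 n 4
[-2.19, -0.22, -1.99] -3.84
[-2.17, -0.37, -1.99] -3.84
[-2.14, -0.51, -1.99] -3.84
[-2.1, -0.65, -1.99] -3.84
```

>>> apply_moves --deltas '[{"claw":4,"offset":[0,0,-3.5],"yaw":0},{"claw":4,"offset":[0,0,-3.5],"yaw":0},{"claw":4,"offset":[-2.2,-0.22,-2.1],"yaw":-3.84},{"claw":4,"offset":[-2.17,-0.37,-2.1],"yaw":-3.84},{"claw":4,"offset":[-2.14,-0.5,-2.1],"yaw":-3.84},{"claw":4,"offset":[-2.1,-0.65,-2.1],"yaw":-3.84},{"claw":4,"offset":[0,0,0],"yaw":0},{"claw":4,"offset":[0,0,0],"yaw":0}]'

```text
t: 16.38
ee_pos: [532.4, 80.3, 163.3]
ee_rot: [3.142, -0.002, 3.104]
ft_force: [0.1, 0.6, -4.6]
gripper_width: 0.517
gripper_force: 52.9
```

Run:
```python
from workcell import *
from h import *
plan((*peg(2,150),162),177.86)
s=snapshot("wrist"); hsv=cv2.cvtColor(s["pixels"],cv2.COLOR_RGB2HSV)
m=((hsv[...,1]<70)&(hsv[...,2]>110)); 
for r in (230,260): print(r,np.where(m[r,180:340])[0][[0,-1]]+180)
for d in (97,0): print(px(s,(*peg(2,d),155+d*.176)))
```

```text
d [ 3.5  0.1 -1.3] dy 0.0 n 1
[-0.35, 0.02, 0.13] -0.03
230 [199 319]
260 [191 326]
(np.float64(259.81360479855164), np.float64(361.82331963907063))
(np.float64(259.71787528377774), np.float64(456.0314600878276))
```

>>> apply_moves --deltas '[{"claw":4,"offset":[-1.5,0,0.1],"yaw":0},{"claw":4,"offset":[-1.5,0,0.1],"yaw":0},{"claw":4,"offset":[-1.5,0,0.15],"yaw":0},{"claw":4,"offset":[-1.5,0,0.15],"yaw":0},{"claw":4,"offset":[0,0,0],"yaw":0}]'

```text
t: 17.05
ee_pos: [592.7, 78.2, 157.6]
ee_rot: [-3.141, -0.002, 3.104]
ft_force: [-1.0, -0.4, -2.4]
gripper_width: 0.526
gripper_force: 52.8
```

>>> apply_moves --deltas '[{"claw":4,"offset":[-1.5,0,0.15],"yaw":0},{"claw":4,"offset":[-1.5,0,0.15],"yaw":0},{"claw":4,"offset":[-1.3,0,0.15],"yaw":0},{"claw":4,"offset":[-1.1,0,0.15],"yaw":0},{"claw":4,"offset":[0,0,0],"yaw":0},{"claw":4,"offset":[0,0,0],"yaw":0},{"claw":4,"offset":[0,0,0],"yaw":0}]'

```text
t: 17.92
ee_pos: [647.1, 75.9, 153.0]
ee_rot: [-3.141, -0.0, 3.104]
ft_force: [0.6, -0.3, -2.8]
gripper_width: 0.519
gripper_force: 52.8
```

>>> apply_moves --deltas '[{"claw":4,"offset":[0,0,0.4],"yaw":0},{"claw":4,"offset":[0,0,0],"yaw":0},{"claw":6.5,"offset":[0,0,0],"yaw":0},{"claw":6.5,"offset":[0,0,0],"yaw":0},{"claw":6.5,"offset":[0,0,0],"yaw":0},{"claw":6.5,"offset":[0,0,0],"yaw":0}]'

```text
t: 18.68
ee_pos: [647.8, 75.9, 149.1]
ee_rot: [-3.142, 0.001, 3.104]
ft_force: [0.5, -0.8, 0.4]
gripper_width: 0.762
gripper_force: 0.0
```

>>> apply_moves --deltas '[{"claw":6.5,"offset":[0,0,-2],"yaw":0},{"claw":6.5,"offset":[0,0,-4],"yaw":0},{"claw":6.5,"offset":[0,0,-4],"yaw":0},{"claw":7.5,"offset":[5,0,0],"yaw":0},{"claw":7.5,"offset":[5,0,0],"yaw":0},{"claw":7.5,"offset":[0,0,0],"yaw":0},{"claw":7.5,"offset":[0,0,0],"yaw":0}]'

```text
t: 19.55
ee_pos: [548.3, 79.6, 249.4]
ee_rot: [-3.142, 0.002, 3.104]
ft_force: [-0.3, 0.1, 0.1]
gripper_width: 0.88
gripper_force: 0.0
```

Run:
```python
from workcell import *
from h import *
o=observe(); print(o["ee_pos"],o["gripper_width"])
s=snapshot("top"); p=s["pixels"][:,:,::-1]; cv2.imwrite("pics/t3.png",cv2.resize(p[100:260,120:390],(800,474),interpolation=cv2.INTER_CUBIC))
for q in sleeves(s): print(q)
plan((453,231.8,120),191.5)
```

```text
[548.26106281  79.60561941 249.39905089] 0.8802411591978142
([434.6, 366.1], [72.0, 49.4], 23.3)
([450.2, 153.9], [178.5, 212.2], -88.5)
d [ -96.   152.2 -129.5] dy 13.6 n 4
[2.54, 3.71, 3.24] -3.41
[2.32, 3.86, 3.24] -3.41
[2.08, 3.99, 3.24] -3.41
[1.84, 4.11, 3.24] -3.41
```

View pics/t3.png

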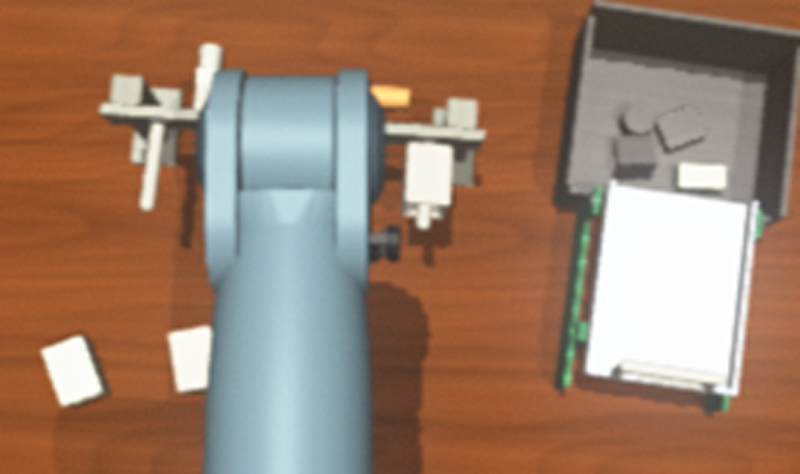

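The sleeve on peg 1 hangs well, with the peg tip showing at (424,220). Next is the sleeve at (452,232).

>>> apply_moves --deltas '[{"claw":7.5,"offset":[2.5,3.7,3.2],"yaw":-3.4},{"claw":7.5,"offset":[2.3,3.86,3.2],"yaw":-3.4},{"claw":7.5,"offset":[2.1,4.0,3.2],"yaw":-3.4},{"claw":7.5,"offset":[1.84,4.1,3.2],"yaw":-3.4},{"claw":7.5,"offset":[0,0,0],"yaw":0},{"claw":7.5,"offset":[0,0,0],"yaw":0},{"claw":7.5,"offset":[0,0,0],"yaw":0}]'

```text
t: 20.48
ee_pos: [454.5, 231.5, 122.1]
ee_rot: [3.141, 0.003, -2.943]
ft_force: [0.4, -0.4, -0.5]
gripper_width: 0.877
gripper_force: 0.0
```

```bash
cat > wr.py <<'E'
from workcell import *
from h import *
import sys
o=observe(); p=o["ee_pos"]; y=np.degrees(o["ee_rot"][2])
s=snapshot("wrist")
hsv=cv2.cvtColor(s["pixels"],cv2.COLOR_RGB2HSV)
m=((hsv[...,1]<70)&(hsv[...,2]>120)).astype(np.uint8);m[270:]=0
for c in cv2.findContours(m,0,1)[0]:
    if cv2.contourArea(c)>1500:
        w=np.array([at(s,u,v,45)[:2] for u,v in c[:,0]],np.float32); print(cv2.minAreaRect(w))
P=[float(a) for a in sys.argv[1:3]]
plan((*P,12),float(sys.argv[3]),2)
E
python3 wr.py 453 231.8 191.5
```

```text
((431.7986145019531, 361.58685302734375), (78.746826171875, 55.800994873046875), 23.4902286529541)
((448.4714050292969, 234.26315307617188), (72.84335327148438, 45.42487716674805), 11.986040115356445)
d [  -1.2    0.4 -110. ] dy 0.1 n 2
[0.06, 0.03, 5.5] -0.07
[0.06, 0.03, 5.5] -0.07
```

>>> apply_moves --deltas '[{"claw":7.5,"offset":[0.1,0.3,5.4],"yaw":-0.3},{"claw":7.5,"offset":[0,0,5.6],"yaw":0},{"claw":7.5,"offset":[0,0,0],"yaw":0},{"claw":7.5,"offset":[0,0,0],"yaw":0},{"claw":4,"offset":[0,0,0],"yaw":0},{"claw":4,"offset":[0,0,0],"yaw":0},{"claw":4,"offset":[0,0,0],"yaw":0},{"claw":4,"offset":[0,0,0],"yaw":0}]'

```text
t: 21.52
ee_pos: [452.7, 235.3, 13.2]
ee_rot: [3.141, 0.005, -2.936]
ft_force: [-0.2, -0.2, 7.7]
gripper_width: 0.518
gripper_force: 52.9
```

Run:
```python
from workcell import *
from h import *
o=observe(); p=o["ee_pos"]; print(p,o["ft_force"],o["gripper_width"])
plan((*peg(3,150),172-(22.5-p[2])),177.86,4,((p[0],p[1],p[2]+70),np.degrees(o["ee_rot"][2])))
```

```text
[452.71622529 235.32724956  13.22417025] [-0.23734655 -0.15299435  7.69342284] 0.518383897733205
d [ 86.7 -60.   79.5] dy -13.9 n 4
[-1.82, -1.91, -1.99] 3.48
[-1.93, -1.8, -1.99] 3.48
[-2.03, -1.68, -1.99] 3.48
[-2.13, -1.55, -1.99] 3.48
```

>>> apply_moves --deltas '[{"claw":4,"offset":[0,0,-3.5],"yaw":0},{"claw":4,"offset":[0,0,-3.5],"yaw":0},{"claw":4,"offset":[-1.82,-1.9,-2.1],"yaw":3.48},{"claw":4,"offset":[-1.93,-1.8,-2.1],"yaw":3.48},{"claw":4,"offset":[-2.03,-1.68,-2.1],"yaw":3.48},{"claw":4,"offset":[-2.13,-1.55,-2.1],"yaw":3.48},{"claw":4,"offset":[0,0,0],"yaw":0},{"claw":4,"offset":[0,0,0],"yaw":0}]'

```text
t: 22.52
ee_pos: [536.0, 174.6, 164.3]
ee_rot: [-3.141, -0.002, 3.104]
ft_force: [-0.7, -0.8, -4.1]
gripper_width: 0.521
gripper_force: 53.0
```

Run:
```python
from workcell import *
from h import *
plan((*peg(3,150),163),177.86)
s=snapshot("wrist"); hsv=cv2.cvtColor(s["pixels"],cv2.COLOR_RGB2HSV)
m=((hsv[...,1]<70)&(hsv[...,2]>110)); 
for r in (230,260): print(r,np.where(m[r,180:340])[0][[0,-1]]+180)
for d in (97,0): print(px(s,(*peg(3,d),155+d*.176)))
```

```text
d [ 3.3  0.8 -1.3] dy -0.0 n 1
[-0.33, 0.09, 0.13] 0.01
230 [199 318]
260 [191 317]
(np.float64(260.9996173410842), np.float64(360.1105896192314))
(np.float64(260.5572632664735), np.float64(454.30046631933976))
```

Aligned to within about 1 mm. I'll slide it on.

>>> apply_moves --deltas '[{"claw":4,"offset":[-1.5,0.08,0.1],"yaw":0},{"claw":4,"offset":[-1.5,0,0.1],"yaw":0},{"claw":4,"offset":[-1.5,0,0.15],"yaw":0},{"claw":4,"offset":[-1.5,0,0.15],"yaw":0},{"claw":4,"offset":[0,0,0],"yaw":0}]'

```text
t: 23.2
ee_pos: [596.4, 173.5, 158.5]
ee_rot: [-3.141, -0.002, 3.105]
ft_force: [-0.9, -0.5, -4.1]
gripper_width: 0.522
gripper_force: 52.9
```

>>> apply_moves --deltas '[{"claw":4,"offset":[-1.5,0,0.15],"yaw":0},{"claw":4,"offset":[-1.5,0,0.15],"yaw":0},{"claw":4,"offset":[-1.3,0,0.15],"yaw":0},{"claw":4,"offset":[-1.1,0,0.15],"yaw":0},{"claw":4,"offset":[0,0,0],"yaw":0},{"claw":4,"offset":[0,0,0],"yaw":0},{"claw":4,"offset":[0,0,0],"yaw":0}]'

```text
t: 24.08
ee_pos: [650.6, 171.1, 154.0]
ee_rot: [-3.141, -0.0, 3.104]
ft_force: [0.6, 0.5, -3.4]
gripper_width: 0.515
gripper_force: 52.9
```

>>> apply_moves --deltas '[{"claw":4,"offset":[0,0,0.4],"yaw":0},{"claw":4,"offset":[0,0,0],"yaw":0},{"claw":6.5,"offset":[0,0,0],"yaw":0},{"claw":6.5,"offset":[0,0,0],"yaw":0},{"claw":6.5,"offset":[0,0,0],"yaw":0},{"claw":6.5,"offset":[0,0,0],"yaw":0}]'

```text
t: 24.82
ee_pos: [651.3, 171.1, 150.2]
ee_rot: [3.142, 0.001, 3.104]
ft_force: [0.2, 0.3, -0.1]
gripper_width: 0.758
gripper_force: 0.0
```

>>> apply_moves --deltas '[{"claw":6.5,"offset":[0,0,-2],"yaw":0},{"claw":6.5,"offset":[0,0,-4],"yaw":0},{"claw":6.5,"offset":[0,0,-4],"yaw":0},{"claw":7.5,"offset":[5,0,0],"yaw":0},{"claw":7.5,"offset":[5,0,0],"yaw":0},{"claw":7.5,"offset":[0,0,0],"yaw":0},{"claw":7.5,"offset":[0,0,0],"yaw":0}]'

```text
t: 25.7
ee_pos: [551.7, 174.9, 250.4]
ee_rot: [3.141, 0.002, 3.104]
ft_force: [0.0, -1.8, 0.1]
gripper_width: 0.878
gripper_force: 0.0
```

Run:
```python
from workcell import *
from h import *
s=snapshot("top")
for q in sleeves(s): print(q)
plan((436,366,120),203.3)
```

```text
([447.4, 269.8], [178.1, 188.6], -88.5)
d [-116.5  191.1 -130.5] dy 25.5 n 5
[2.47, 3.73, 2.61] -5.09
[2.13, 3.94, 2.61] -5.09
[1.77, 4.11, 2.61] -5.09
[1.4, 4.25, 2.61] -5.09
[1.02, 4.36, 2.61] -5.09
```

Run:
```python
from workcell import *
from h import *
s=snapshot("top"); hsv=cv2.cvtColor(s["pixels"],cv2.COLOR_RGB2HSV)
m=((hsv[...,1]<45)&(hsv[...,2]>190)).astype(np.uint8)
for c in cv2.findContours(m[:260,80:300],0,1)[0]:
    if cv2.contourArea(c)>80:
        w=np.array([at(s,u+80,v,45)[:2] for u,v in c[:,0]],np.float32); print(cv2.contourArea(c),np.round(cv2.minAreaRect(w)[0]),np.round(cv2.minAreaRect(w)[1]),cv2.minAreaRect(w)[2])
s=snapshot("scene"); hsv=cv2.cvtColor(s["pixels"],cv2.COLOR_RGB2HSV)
m=((hsv[...,1]<60)&(hsv[...,2]>120)).astype(np.uint8); m[:140]=0;m[:,:225]=0;m[215:]=0; m[:,340:]=0
for c in cv2.findContours(m,0,1)[0]:
    if cv2.contourArea(c)>40:
        M=cv2.moments(c); u,v=M["m10"]/M["m00"],M["m01"]/M["m00"]; print("scene",(u,v),cv2.contourArea(c),at(s,u,v,35).round())
print(px(s,(436,366,35)))
```

```text
301.5 [410. 267.] [172.  30.] 9.590638160705566
85.0 [637. 309.] [35. 47.] 16.073129653930664
312.0 [657. -26.] [97. 51.] 1.3736960887908936
304.5 [662.  81.] [ 51. 100.] 86.08602142333984
235.0 [680. 180.] [73. 47.] 1.6033766269683838
235.0 [658. 398.] [117.  31.] 11.444465637207031
213.5 [715. 331.] [ 33. 102.] 10.059402465820312
247.5 [731.  61.] [ 42. 289.] 1.6678465604782104
281.0 [691. 252.] [124.  32.] 10.796265602111816
201.5 [1086.  503.] [ 80. 111.] 68.96685791015625
7922.5 [1078.  169.] [619. 289.] 89.8832015991211
scene (327.14127423822714, 202.9575253924284) 180.5 [780. 237.  35.]
scene (264.81563421828906, 165.48230088495575) 113.0 [436. 335.  35.]
scene (283.0314934526769, 186.67279960218798) 1005.5 [578. 242.  35.]
(np.float64(268.510857260848), np.float64(161.99708106831986))
```

The last sleeve looks displaced to about y = 335 and is partly hidden by the arm. I'll shift the arm aside and look again.

>>> apply_moves --deltas '[{"claw":7.5,"offset":[2,-6,0],"yaw":0},{"claw":7.5,"offset":[2,-6,0],"yaw":0},{"claw":7.5,"offset":[0,0,0],"yaw":0},{"claw":7.5,"offset":[0,0,0],"yaw":0}]'

```text
t: 26.35
ee_pos: [508.5, 57.8, 250.2]
ee_rot: [3.141, 0.001, 3.103]
ft_force: [0.3, -0.1, -0.7]
gripper_width: 0.877
gripper_force: 0.0
```

Run:
```python
from workcell import *
from h import *
s=snapshot("top"); p=s["pixels"][:,:,::-1]; cv2.imwrite("pics/t4.png",cv2.resize(p[100:260,100:320],(800,582),interpolation=cv2.INTER_CUBIC))
for q in sleeves(s): print(q)
plan((436,336,120),203.3)
```

```text
([436.0, 324.4], [70.9, 50.1], 23.6)
([451.8, 93.3], [178.6, 183.6], -88.5)
d [ -72.5  277.7 -130.1] dy 25.4 n 6
[1.38, 4.58, 2.17] -4.24
[1.04, 4.67, 2.17] -4.24
[0.69, 4.73, 2.17] -4.24
[0.34, 4.77, 2.17] -4.24
[-0.02, 4.78, 2.17] -4.24
[-0.37, 4.77, 2.17] -4.24
```

View pics/t4.png

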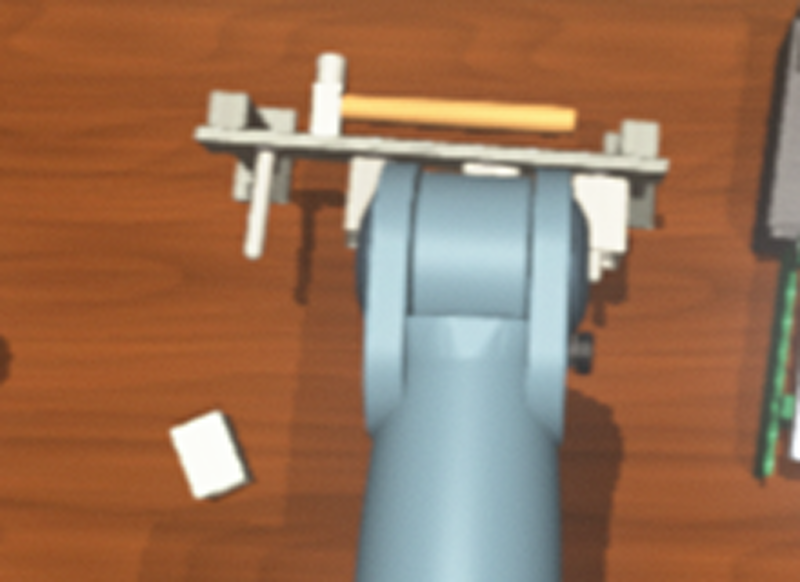

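The sleeve now lies at pixel (208,455) in the picture, measured as (436,324) with yaw 23.6° after being knocked. The other three hang on the rack. I'll go to it.

>>> apply_moves --deltas '[{"claw":7.5,"offset":[1.38,4.4,2.15],"yaw":-4.27},{"claw":7.5,"offset":[1.04,4.5,2.15],"yaw":-4.27},{"claw":7.5,"offset":[0.69,4.56,2.15],"yaw":-4.27},{"claw":7.5,"offset":[0.34,4.6,2.15],"yaw":-4.27},{"claw":7.5,"offset":[0,4.6,2.15],"yaw":-4.27},{"claw":7.5,"offset":[-0.35,4.6,2.15],"yaw":-4.27},{"claw":7.5,"offset":[0,0,0],"yaw":0},{"claw":7.5,"offset":[0,0,0],"yaw":0}]'

```text
t: 27.4
ee_pos: [435.7, 326.0, 120.9]
ee_rot: [-3.141, 0.0, -2.731]
ft_force: [0.2, 1.0, 0.2]
gripper_width: 0.881
gripper_force: 0.0
```

>>> apply_moves --deltas '[{"claw":7.5,"offset":[0,0,0],"yaw":0}]'

```text
t: 27.52
ee_pos: [436.5, 324.9, 121.6]
ee_rot: [-3.141, 0.001, -2.733]
ft_force: [0.3, -0.5, 0.2]
gripper_width: 0.878
gripper_force: 0.0
```

```bash
python3 wr.py 437 327 203.4
```

```text
((433.392822265625, 325.78125), (73.01248931884766, 45.445159912109375), 24.549169540405273)
d [   0.5    2.3 -109.6] dy 0.0 n 2
[-0.07, 0.1, 5.48] -0.01
[-0.07, 0.1, 5.48] -0.01
```

>>> apply_moves --deltas '[{"claw":7.5,"offset":[-0.15,0.2,5.4],"yaw":-0.6},{"claw":7.5,"offset":[0,0,5.6],"yaw":0},{"claw":7.5,"offset":[0,0,0],"yaw":0},{"claw":7.5,"offset":[0,0,0],"yaw":0},{"claw":4,"offset":[0,0,0],"yaw":0},{"claw":4,"offset":[0,0,0],"yaw":0},{"claw":4,"offset":[0,0,0],"yaw":0},{"claw":4,"offset":[0,0,0],"yaw":0}]'

```text
t: 28.58
ee_pos: [438.3, 328.4, 13.3]
ee_rot: [-3.141, 0.005, -2.722]
ft_force: [-0.1, -1.7, 7.5]
gripper_width: 0.518
gripper_force: 52.9
```

Run:
```python
from workcell import *
from h import *
o=observe(); p=o["ee_pos"]; print(p,o["ft_force"],o["gripper_width"])
plan((*peg(4,150),172-(22.5-p[2])),177.86,4,((p[0],p[1],p[2]+70),np.degrees(o["ee_rot"][2])))
```

```text
[438.30069763 328.41924273  13.34821529] [-0.14163963 -1.68328719  7.45577836] 0.5177893703560694
d [104.6 -58.1  79.5] dy -26.2 n 4
[-1.8, -2.39, -1.99] 6.55
[-2.06, -2.17, -1.99] 6.55
[-2.29, -1.92, -1.99] 6.55
[-2.5, -1.65, -1.99] 6.55
```

>>> apply_moves --deltas '[{"claw":4,"offset":[0,0,-3.5],"yaw":0},{"claw":4,"offset":[0,0,-3.5],"yaw":0},{"claw":4,"offset":[-1.8,-2.39,-2.1],"yaw":6.55},{"claw":4,"offset":[-2.06,-2.17,-2.1],"yaw":6.55},{"claw":4,"offset":[-2.29,-1.92,-2.1],"yaw":6.55},{"claw":4,"offset":[-2.5,-1.65,-2.1],"yaw":6.55},{"claw":4,"offset":[0,0,0],"yaw":0},{"claw":4,"offset":[0,0,0],"yaw":0}]'

```text
t: 29.58
ee_pos: [540.0, 269.4, 164.5]
ee_rot: [-3.141, -0.001, 3.105]
ft_force: [0.1, -0.4, -2.3]
gripper_width: 0.519
gripper_force: 52.4
```

Run:
```python
from workcell import *
from h import *
plan((*peg(4,150),163),177.86)
s=snapshot("wrist"); hsv=cv2.cvtColor(s["pixels"],cv2.COLOR_RGB2HSV)
m=((hsv[...,1]<70)&(hsv[...,2]>110)); 
for r in (230,260): print(r,np.where(m[r,180:340])[0][[0,-1]]+180)
for d in (97,0): print(px(s,(*peg(4,d),155+d*.176)))
```

```text
d [ 2.9  0.9 -1.5] dy -0.0 n 1
[-0.29, 0.1, 0.15] 0.04
230 [199 318]
260 [191 326]
(np.float64(261.07760937843653), np.float64(359.24176581970653))
(np.float64(260.54144534397125), np.float64(453.5234501788125))
```

>>> apply_moves --deltas '[{"claw":4,"offset":[-1.5,0.08,0.1],"yaw":0},{"claw":4,"offset":[-1.5,0,0.1],"yaw":0},{"claw":4,"offset":[-1.5,0,0.15],"yaw":0},{"claw":4,"offset":[-1.5,0,0.15],"yaw":0},{"claw":4,"offset":[0,0,0],"yaw":0}]'

```text
t: 30.25
ee_pos: [600.0, 268.3, 158.5]
ee_rot: [-3.141, -0.002, 3.105]
ft_force: [-0.3, -0.1, -2.7]
gripper_width: 0.515
gripper_force: 52.4
```

>>> apply_moves --deltas '[{"claw":4,"offset":[-1.5,0,0.15],"yaw":0},{"claw":4,"offset":[-1.5,0,0.15],"yaw":0},{"claw":4,"offset":[-1.3,0,0.15],"yaw":0},{"claw":4,"offset":[-1.0,0,0.15],"yaw":0},{"claw":4,"offset":[0,0,0],"yaw":0},{"claw":4,"offset":[0,0,0],"yaw":0},{"claw":4,"offset":[0,0,0],"yaw":0}]'

```text
t: 31.12
ee_pos: [653.3, 266.2, 154.1]
ee_rot: [-3.141, -0.0, 3.105]
ft_force: [0.5, -0.4, -2.8]
gripper_width: 0.519
gripper_force: 52.4
```

>>> apply_moves --deltas '[{"claw":4,"offset":[0,0,0.4],"yaw":0},{"claw":4,"offset":[0,0,0],"yaw":0},{"claw":6.5,"offset":[0,0,0],"yaw":0},{"claw":6.5,"offset":[0,0,0],"yaw":0},{"claw":6.5,"offset":[0,0,0],"yaw":0},{"claw":6.5,"offset":[0,0,0],"yaw":0}]'

```text
t: 31.88
ee_pos: [654.0, 266.1, 150.2]
ee_rot: [3.142, 0.001, 3.104]
ft_force: [0.3, -0.2, -0.5]
gripper_width: 0.765
gripper_force: 0.0
```

>>> apply_moves --deltas '[{"claw":6.5,"offset":[0,0,-2],"yaw":0},{"claw":6.5,"offset":[0,0,-4],"yaw":0},{"claw":6.5,"offset":[0,0,-4],"yaw":0},{"claw":6.5,"offset":[5,0,0],"yaw":0},{"claw":6.5,"offset":[5,0,0],"yaw":0},{"claw":6.5,"offset":[5,-3,0],"yaw":0},{"claw":6.5,"offset":[5,-3,0],"yaw":0},{"claw":6.5,"offset":[0,0,0],"yaw":0}]'

```text
t: 32.88
ee_pos: [445.5, 211.4, 248.6]
ee_rot: [-3.139, -0.006, 3.104]
ft_force: [0.5, -0.2, -0.2]
gripper_width: 0.761
gripper_force: 0.0
```

>>> apply_moves --deltas '[{"claw":6.5,"offset":[0,0,0],"yaw":0},{"claw":6.5,"offset":[0,0,0],"yaw":0},{"claw":6.5,"offset":[0,0,0],"yaw":0},{"claw":6.5,"offset":[0,0,0],"yaw":0}]'

```text
t: 33.38
ee_pos: [452.5, 213.9, 249.8]
ee_rot: [3.142, 0.0, 3.104]
ft_force: [-0.5, 0.9, -0.1]
gripper_width: 0.762
gripper_force: 0.0
```

Run:
```python
from workcell import *
from h import *
a=snapshot("top")["pixels"][90:260,100:400]; b=snapshot("scene")["pixels"][120:330,150:345]
a=cv2.resize(a,(440,249),interpolation=cv2.INTER_CUBIC); b=cv2.resize(b,(557,600),interpolation=cv2.INTER_CUBIC)
im=np.zeros((600,800,3),np.uint8); b=cv2.resize(b,(400,431)); a=cv2.resize(a,(400,227)); im[:431,:400]=b; im[:227,400:]=a
cv2.imwrite("pics/fin.png",im[:,:,::-1])
```

```text
(no output)
```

View pics/fin.png

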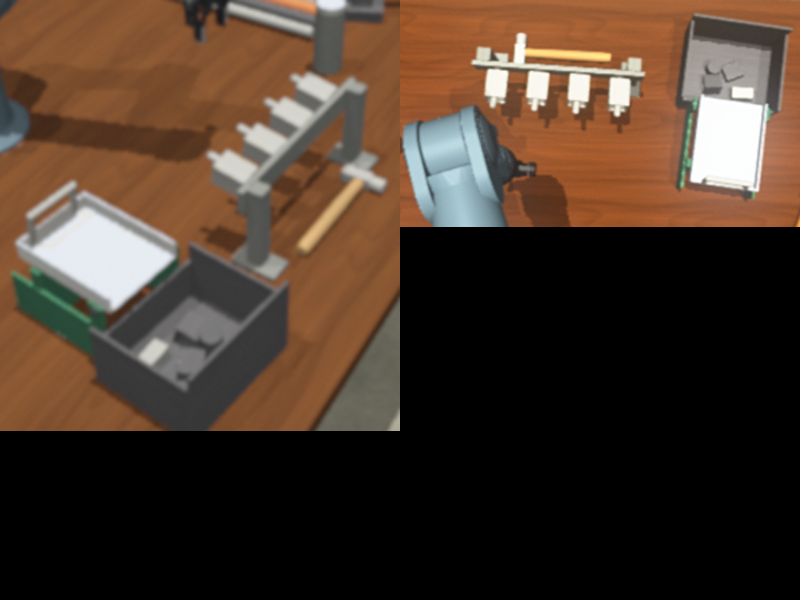

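All four sleeves hang on their pegs with the tips showing, at (496,105) to (617,113) in the top inset. The tray is level and empty, the offcuts are in the box, and the arm is clear. I'm handing it in.

```bash
python3 -c "
from workcell import *
print(sign_off())"
```

```text
the job is handed in; nothing more can be done
None
```

I handed the job in at about 33 s: all four sleeves hang one to a peg with the tips showing, the four offcuts are in the scrap box, the tray is back down level, and the hammer, can and brush were left alone.

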